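Lock the slab roller's thickness gauge with its pin

TASK

Take the locking pin out of its wooden stand and put it through the rubber-lipped slot in the steel cover of the slab roller's gauge box. The hole it belongs in is in the gauge bar hidden below the cover, somewhere along the slot: slide the pin tip lightly along the bar until it drops in, without forcing it, then push it gently fully home, so that its collar sits flat on the cover, and let go. Leave the cup, the jar and the spatula where they are.

Things in the scene. Friction and masses are not known exactly. Their poses are not given: they have to be found in the camera images.
- pin_grip (a point): Centre of the handle of the loose locking pin (about 90 g), on its axis, 78 mm above its tip; z runs up the pin. From the top: round black handle 22 mm in diameter, 45 mm tall; steel collar 26 mm in diameter, 5 mm thick; steel shank 10 mm in diameter, 50 mm long. It starts upright in the stand.
- pin_tip (a point): Centre of the pin's foot, the bottom end of the shank, 50 mm below the collar's underside; z points up the pin to the handle. The last 3 mm of the shank taper to 6 mm diameter.
- stand_top (a point): Centre of the top face of the wooden pin stand, a fixed block 85 x 85 mm and 55 mm tall. The pin stands in its central bore (14 mm diameter), its collar resting on this face; lift it straight up by at least 55 mm to clear it.
- slot (a point): Centre of the slot, at the top face of the steel cover, 70 mm above the table; y runs along the slot, x across it, z up. Slot 12 mm wide, 64 mm long, square ends, closed by a limp split rubber dust lip that hides what is below and does not resist the pin. The cover, 120 x 180 mm (x, y), 6 mm thick, is the lid of the grey gauge box on the front of a slab roller, whose bed and roller (220 mm off, top at 111 mm) lie on the +x side.
- bar_level (a point): Fixed point straight below the slot's centre, 30 mm below the cover's top, axes as the slot: the level of the flat top of the hidden gauge bar. NOT the hole. The bar's one round through hole (11.5 mm, 1.5 mm chamfer) is on the slot's centre line, each time elsewhere: up to 22 mm to the -y or +y side of this point. With the pin home, its tip is 20 mm below this level.
- box_base (a point): Fixed point straight below the slot's centre, at the table; axes as the slot. How the hidden bar behaves: it is sprung and yields downward up to 6 mm (about 3 N to start, 11 N at the bottom, then hard), and along the slot it is clamped and does not give under any force the pin should bear (well above 25 N).
- mug: Terracotta cup without handle, loose, 76 mm across and 85 mm tall; origin at the centre of its underside. A bystander.
- jar: Closed glaze jar, loose, 64 mm across and 100 mm tall; origin at the centre of its underside. A bystander.
- spatula: Wooden spatula 200 mm long, lying loose on the table along its x axis. A bystander.

How it is judged:
By the outcome, as a careful person would: the job done as asked, in the order asked, and still so for the second after the job is handed in, with the robot touching nothing.
It also fails if it takes over 51 s, if anything falls off the work surface, if the arm or the gripper's body presses on something with over 40 N, if the wrist force passes 120 N, or if a joint passes its speed limit or range.

ROBOT

A 6-joint arm with a two-finger parallel gripper is mounted at the origin on the work surface. World frame = base frame: x ahead of the robot, y to its left, z up, the work surface at z = 0. Lengths are in m, angles in rad, forces in N, time in s.
With the tool pointing down it reaches from about 0.3 to 0.875 m from the base axis. Payload 6.4 kg.
Tool frame: the origin (TCP) lies at the very end of the fingers, on their centre line; the grasp point (between the pads) lies 19 mm behind it; z points along the fingers, y is the line along which they close (so a half turn about z gives the same grasp; the last joint's range is limited). The gripper opens to 85 mm and grips with 20 to 120 N. Pads are 22 mm wide; open, the fingers measure 114 mm over their backs; the gripper's body (76 mm by 85 mm) begins 54 mm behind the grasp point. The pads swing forward as they close: fully open they stand 13 mm farther back than shut.
Start: joints at [-1.381, 0.181, 1.607, -0, 1.354, -0.206], TCP at [0.222, -0.531, 0.231] pointing down, gripper open.
Joint ranges: [-2.99, 2.99], [-0.89, 2.07], [0.3, 2.58], [-1.14, 4.28], [0, 2.63], [-3.12, 3.12]. Speed limits (rad/s): [2.57, 2.57, 3.01, 3.14, 3.14, 3.14].

INTERFACE

Orientations are given as a unit quaternion [w, x, y, z].
In Python, from bench import ctrl, camera, calibration, order, outline_of gives the robot as it stands.
- The arm moves only by the tool move_arm, never from a script. Its argument "series" is a list that holds one entry, the list of rows, each a list of 5 numbers: the opening, from 0 (shut) to 1 (fully open), then the shift along the tool's x, y, z in mm, then the turn about the tool's z in rad. A call has exactly 10 rows; each row is the pose to reach, as a shift and turn from the pose commanded when the call began, along the tool's axes at that moment; what a row does not reach only later rows make up. A row lasts 1/12 s, in which the tool goes at most 41.7 mm and 7.16 degrees, less where a joint would pass 70% of its speed; a pose out of reach is approached as far as the arm can. A call with a gripper value outside its range is refused whole. The fingers move at their own pace and stop on an object; the grip force is fixed at half the most. Time passes only in rows, so rows that repeat a pose let the fingers close, or fill a call up. It gives the time, the measured TCP pose, the force, the opening and the grip force at its end, in the units of the state.
- ctrl.get_obs(): the state, without advancing time (a new reading comes with each control period).
- camera(name): name is "scene" or "top" or "wrist"; returns (picture, depth): 400x640x3 uint8, blue, green, red; 400x640 float32, m along the optical axis (not along the pixel's ray), 0 where there is no reading.
- calibration(name): a dict with "intrinsics" (3x3 intrinsics, pixels), "rvec" (rotation vector, rad) and "tvec" (3), from world to camera coordinates, as OpenCV has them. Camera axes: x right, y down, z forward; pixel columns grow to the right and rows downward; lengths in m; the calibration is good to about 2 mm. The wrist camera is an equidistant fisheye: a pixel r from the principal point sees the ray r / f radians off the axis. A picture is of the moment at which its call begins: read the wrist's pose just before it. calibration takes no time and is no camera call; for the wrist camera it gives the pose at the moment of the call.
- order.hand_in(): hands the job in; it is judged then, once.
Trained networks look in the newest picture that a camera, given by its name, has taken for a name from the list of things; names that differ only in an ending like _2 or _b are one class to them, and where a whole thing is asked for, a point or a joint stands for the part that bears it (a point fixed in the world has none). Each returns a list of dicts, best first, with "conf" (0 to 1); they miss things now and then, are a little off and sometimes report something else, mostly with a low value. They report only what shows in the picture. A call takes as long as a camera call.
- outline_of(target, camera): "region" (400x640 bool, what is visible of it) and "bbox" ([centre column, centre row, width, height] in pixels, round what is visible of it).
The state is a dict: "time_s": time; "q": joint angles; "dq": joint speeds; "joint_efforts": joint torques, N m; "eef_pos": TCP position; "eef_rot": TCP orientation; "wrist_force": force on the tool from outside, world axes, zero at the start; "torque": the same for the moment, N m; "opening": opening from 0.0 (shut) to 1.0 (fully open); "grasp_force": force on a finger pad.
Only numpy, scipy, OpenCV 4.12 (cv2) and the standard library are available. Lean on these libraries where they do the work, as an engineer would, in place of code of your own. Each camera call takes 0.05 s, during which the arm holds its last target. There are 200 camera calls.

## Working session

There is one attempt and no reset: what is moved stays moved. The work goes in short steps, Python scripts to look and compute and a tool call to move; the robot and the scene stay as the last step left them, time stands still between calls to the robot, and variables do not carry over. Pictures are saved under pics/ and viewed, at most 10 in all, crops included, and the job is handed in when it is done.

Besides the shell and the picture viewer there is one more tool, called after "Request:" as name(argument=value, ...), one argument or row to a line, values as JSON. move_arm: Moves the arm, as the interface text tells. Its arguments: {"type":"object","properties":{"series":{"type":"array","items":{"type":"array","items":{"type":"array","items":{"type":"number"}}}}},"required":["series"]}

```bash
mkdir -p pics; ls
cat > h.py <<'E'
import numpy as np, cv2
from bench import ctrl, camera, calibration, order, outline_of
def pts(name, d, mask=None):
    c=calibration(name); K=np.array(c["intrinsics"]); R=cv2.Rodrigues(np.array(c["rvec"],float))[0]; t=np.array(c["tvec"],float).ravel()
    v,u=np.mgrid[:400,:640]
    P=np.stack([(u-K[0,2])/K[0,0]*d,(v-K[1,2])/K[1,1]*d,d],-1)
    return (P-t)@R
E
python3 - <<'E'
from h import *
o=ctrl.get_obs(); print({k:np.round(v,3) for k,v in o.items()})
for n in("scene","top"):
    im,d=camera(n); cv2.imwrite(f"pics/{n}0.png",im); np.save(f"{n}0.npy",d)
    P=pts(n,d)
    for t in("pin_grip","stand_top","slot","mug","jar","spatula"):
        for r in outline_of(t,n)[:2]:
            m=r["region"]&(d>0)
            q=P[m] if m.any() else np.zeros((1,3))
            print(n,t,round(r["conf"],2),np.round(r["bbox"]),m.sum(),"med",np.round(np.median(q,0),3),"lo",np.round(np.percentile(q,2,0),3),"hi",np.round(np.percentile(q,98,0),3))
E
```

```text
pics
{'time_s': np.float64(0.0), 'q': array([-1.381,  0.182,  1.608, -0.   ,  1.354, -0.206]), 'dq': array([ 0.   , -0.001,  0.001,  0.   ,  0.001,  0.   ]), 'joint_efforts': array([ 0.0000e+00, -4.4488e+01, -3.5133e+01, -0.0000e+00,  9.0000e-03,
       -0.0000e+00]), 'eef_pos': array([ 0.222, -0.53 ,  0.23 ]), 'eef_rot': array([-0.001,  0.98 ,  0.197, -0.   ]), 'wrist_force': array([-0.36 , -0.325,  0.302]), 'torque': array([ 0.014, -0.023, -0.016]), 'grasp_force': np.float64(0.0), 'opening': np.float64(1.003)}
scene pin_grip 0.57 [426. 196.  13.  20.] 180 med [0.488 0.294 0.085] lo [0.473 0.283 0.057] hi [0.494 0.304 0.108]
scene stand_top 0.78 [426. 212.  41.  37.] 1167 med [0.512 0.298 0.053] lo [0.441 0.248 0.004] hi [0.531 0.341 0.059]
scene stand_top 0.28 [427. 278.  39.  49.] 1343 med [0.736 0.341 0.057] lo [0.689 0.308 0.005] hi [0.759 0.373 0.087]
scene slot 0.97 [234. 268. 176. 170.] 18750 med [ 0.836 -0.026  0.053] lo [ 0.549 -0.181  0.016] hi [0.995 0.126 0.111]
scene mug 0.56 [427. 280.  39.  44.] 1293 med [0.737 0.341 0.057] lo [0.689 0.309 0.008] hi [0.76  0.373 0.087
[... 343 characters left out ...]
.022]
top pin_grip 0.48 [231. 223.  14.   6.] 51 med [0.48  0.287 0.102] lo [0.472 0.282 0.059] hi [0.487 0.3   0.108]
top stand_top 0.72 [233. 225.  41.  34.] 943 med [0.479 0.286 0.054] lo [ 0.436  0.244 -0.   ] hi [0.526 0.338 0.062]
top slot 0.79 [347. 126. 132. 168.] 13884 med [ 0.771 -0.041  0.053] lo [ 0.541 -0.18   0.042] hi [0.978 0.114 0.11 ]
top mug 0.74 [214. 141.  27.  28.] 606 med [0.73  0.348 0.039] lo [ 0.688  0.305 -0.   ] hi [0.756 0.373 0.087]
top jar 0.73 [462. 224.  34.  23.] 576 med [ 0.465 -0.354  0.096] lo [ 0.437 -0.42  -0.001] hi [ 0.495 -0.334  0.105]
top spatula 0.88 [177. 242.  23.  69.] 894 med [0.468 0.457 0.004] lo [ 0.34   0.429 -0.004] hi [0.525 0.491 0.022]
```

Run:
```python
from h import *
im=cv2.imread("pics/top0.png"); d=np.load("top0.npy"); P=pts("top",d)
a=cv2.resize(im[40:260,160:480],None,fx=2.4,fy=2.4,interpolation=cv2.INTER_CUBIC); cv2.imwrite("pics/topc.png",a)
s=cv2.imread("pics/scene0.png"); cv2.imwrite("pics/scenec.png",cv2.resize(s[130:380,130:530],None,fx=2,fy=2,interpolation=cv2.INTER_CUBIC))
for n in("scene","top"):
    dd=np.load(n+"0.npy");Q=pts(n,dd)
    # cover plane
    m=(abs(Q[...,2]-.07)<.005)&(Q[...,0]>.5)&(Q[...,0]<.8)&(abs(Q[...,1])<.2)
    p=Q[m][:,:2].astype(np.float32); print(n,"cover",m.sum(),cv2.minAreaRect(p))
    m=(abs(Q[...,2]-.055)<.004)&(abs(Q[...,0]-.485)<.07)&(abs(Q[...,1]-.292)<.07)
    print("stand",m.sum(),cv2.minAreaRect(Q[m][:,:2].astype(np.float32)))
    m=(Q[...,2]>.09)&(abs(Q[...,0]-.485)<.04)&(abs(Q[...,1]-.292)<.04)
    print("pin",m.sum(),cv2.minAreaRect(Q[m][:,:2].astype(np.float32)),np.median(Q[m],0))
```

```text
scene cover 2233 ((0.6791433095932007, -0.034717559814453125), (0.3452187478542328, 0.19832727313041687), 25.593645095825195)
stand 644 ((0.48031628131866455, 0.2930506467819214), (0.09197048097848892, 0.08523106575012207), 14.190960884094238)
pin 77 ((0.48188233375549316, 0.2918361723423004), (0.022356750443577766, 0.021370913833379745), 38.89665985107422) [0.48533099 0.29339959 0.10307168]
top cover 2331 ((0.6616750955581665, -0.0442078560590744), (0.30923861265182495, 0.19878068566322327), 25.4849910736084)
stand 679 ((0.48024359345436096, 0.29236316680908203), (0.08505260199308395, 0.08567220717668533), 13.921440124511719)
pin 53 ((0.48058611154556274, 0.2913675904273987), (0.01956210657954216, 0.01957887038588524), 55.277286529541016) [0.48038969 0.29200451 0.1045648 ]
```

View pics/topc.png

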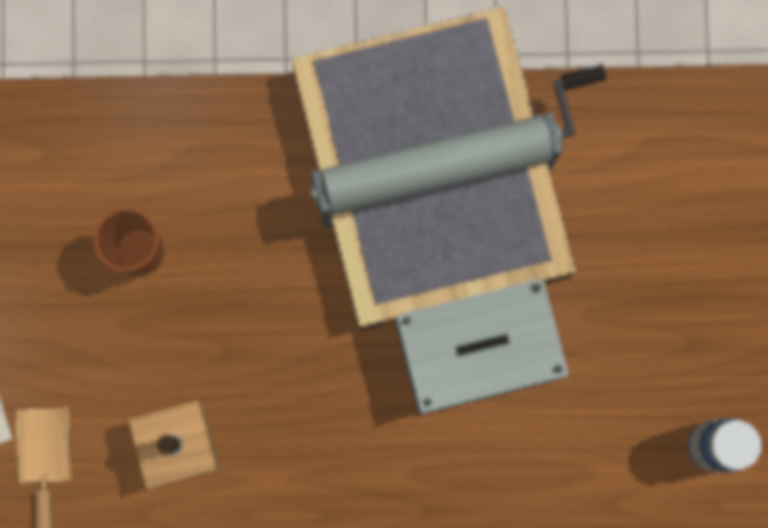

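View pics/scenec.png

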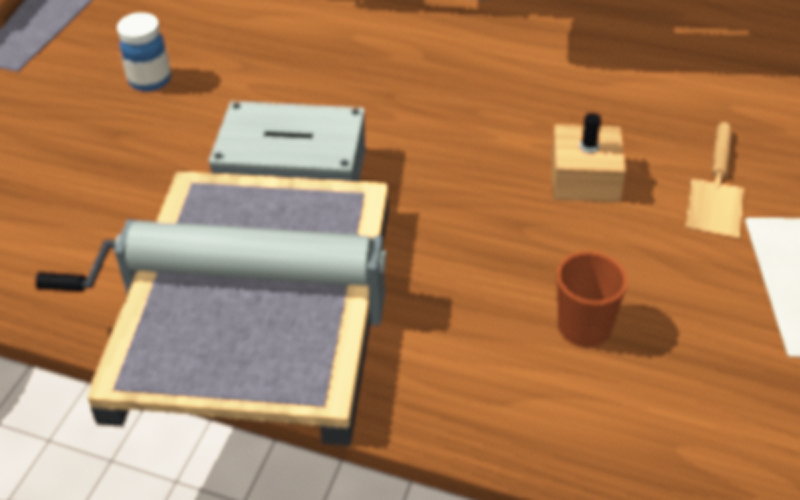

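The top crop shows the slot at about (482,345) in the crop, i.e. top pixel (361,184), turned about 14°. The pin is in the stand at crop (168,445), i.e. top pixel (230,225). The scene crop agrees, and the surroundings of both are clear.

```bash
cat >> h.py <<'E'
def onplane(name,u,v,z,cal=None):
    c=cal or calibration(name); K=np.array(c["intrinsics"]); R=cv2.Rodrigues(np.array(c["rvec"],float))[0]; t=np.array(c["tvec"],float).ravel()
    x=(np.asarray(u,float)-K[0,2])/K[0,0]; y=(np.asarray(v,float)-K[1,2])/K[1,1]
    if name=="wrist":
        r=np.hypot(x,y); s=np.where(r>1e-9,np.tan(r)/np.maximum(r,1e-9),1); x=x*s; y=y*s
    D=np.stack([x,y,np.ones_like(x)],-1)@R; C=-R.T@t
    return C+D*((z-C[2])/D[...,2:3])
def slotfit(name,im,box,cal=None,thr=70,z=.07):
    x0,x1,y0,y1=box; g=im.max(2)[y0:y1,x0:x1]
    n,l,s,c=cv2.connectedComponentsWithStats((g<thr).astype(np.uint8))
    res=[]
    for i in range(1,n):
        if s[i,4]<15: continue
        v,u=np.nonzero(l==i); w=onplane(name,u+x0,v+y0,z,cal)[:,:2]
        res.append((s[i,4],cv2.minAreaRect((w*1000).astype(np.float32)),np.round(w.mean(0),4)))
    return res
from scipy.spatial.transform import Rotation as Ro
def rel(target,yaw,o=None):
    """shift (mm, tool axes) and turn to bring the TCP to target with tool y along world angle yaw (mod pi)"""
    o=o or ctrl.get_obs(); q=np.array(o["eef_rot"]); R=Ro.from_quat(np.r_[q[1:],q[0]]).as_matrix()
    d=R.T@(np.array(target)-o["eef_pos"])*1000
    a=np.arctan2(R[1,1],R[0,1]); t=a-yaw   # tool z down: +turn lowers world angle
    t=(t+np.pi/2)%np.pi-np.pi/2
    return np.round(d,1),round(t,4),"tooly deg",round(np.degrees(a),2),"q6",round(float(o["q"][5]),3),"down",np.round(R[:,2],4)
E
python3 - <<'E'
from h import *
print("top",slotfit("top",cv2.imread("pics/top0.png"),(335,385,165,200)))
print("scene",slotfit("scene",cv2.imread("pics/scene0.png"),(250,300,185,210)))
ang=np.radians(90+14)
print(rel([.595,-.055,.30],ang))
print({k:np.round(v,3) for k,v in calibration("wrist").items()})
E
```

```text
top [(np.int32(49), ((589.2891845703125, -76.94172668457031), (6.230072975158691, 56.044918060302734), 12.91071605682373), array([ 0.5893, -0.0771]))]
scene []
(array([ 527.8, -294.9,  -68.7]), np.float64(0.1514), 'tooly deg', np.float64(-67.33), 'q6', -0.206, 'down', array([ 0., -0., -1.]))
{'intrinsics': array([[309.707,   0.   , 321.42 ],
       [  0.   , 309.707, 203.687],
       [  0.   ,   0.   ,   1.   ]]), 'rvec': array([-2.407,  1.605,  0.232]), 'tvec': array([-0.574, -0.037,  0.38 ])}
```

Run:
```python
from h import *
c=calibration("wrist"); R=cv2.Rodrigues(c["rvec"])[0]; C=-R.T@np.ravel(c["tvec"]); o=ctrl.get_obs()
q=o["eef_rot"]; T=Ro.from_quat(np.r_[q[1:],q[0]]).as_matrix()
print("cam in tool",T.T@(C-o["eef_pos"]), "axis",T.T@R[2])
print(rel([.589,-.077,.26],np.radians(103.5)))
```

```text
cam in tool [ 0.07168613 -0.00140791 -0.14344109] axis [-2.84196450e-01  1.71291125e-04  9.58766055e-01]
(array([ 513.8, -276.9,  -28.7]), np.float64(0.1601), 'tooly deg', np.float64(-67.33), 'q6', -0.206, 'down', array([ 0., -0., -1.]))
```

Request:
move_arm(
  series=[
    [[1,30,-18,0,0.02],[1,70,-42,0,0.04],[1,110,-66,0,0.06],[1,145,-87,0,0.08],[1,180,-108,0,0.1],[1,215,-129,0,0.12],[1,250,-150,0,0.14],[1,285,-171,0,0.16],[1,320,-191,0,0.16],[1,350,-209,0,0.16]],
  ],
)

```text
time_s: 1.53
eef_pos: [0.4652, -0.2008, 0.2317]
eef_rot: [0.0, 0.993, 0.118, 0.0]
wrist_force: [0.7, -0.2, 0.4]
opening: 0.999
grasp_force: 0.0
```

Run:
```python
from h import *
print(ctrl.get_obs()["time_s"],ctrl.get_obs()["eef_pos"],rel([.589-.05,-.077-.012,.23],np.radians(103.5)))
```

```text
1.5333 [ 0.46516037 -0.20077683  0.23168348] (array([ 97.9, -91.4,   1.7]), np.float64(0.0003), 'tooly deg', np.float64(-76.48), 'q6', 0.693, 'down', array([ 9.e-04, -5.e-04, -1.e+00]))
```

Request:
move_arm(
  series=[
    [[1,20,-18,0,0],[1,45,-42,0,0],[1,70,-66,0,0],[1,90,-84,0,0],[1,98,-91,0,0],[1,98,-91,0,0],[1,98,-91,0,0],[1,98,-91,0,0],[1,98,-91,0,0],[1,98,-91,0,0]],
  ],
)

```text
time_s: 2.37
eef_pos: [0.5376, -0.0926, 0.2313]
eef_rot: [0.0, 0.993, 0.117, -0.0]
wrist_force: [0.1, -0.1, -0.7]
opening: 0.995
grasp_force: 0.0
```

Run:
```python
from h import *
cal=calibration("wrist"); im,d=camera("wrist"); cv2.imwrite("pics/w1.png",im)
o=ctrl.get_obs(); print(np.round(o["eef_pos"],4))
for thr in (50,70,90): print(slotfit("wrist",im,(100,540,0,400),cal,thr))
```

```text
[ 0.5377 -0.0925  0.2314]
[(np.int32(31), ((619.8895874023438, 32.27735900878906), (2.0478954315185547, 19.266887664794922), 8.882142066955566), array([0.6196, 0.0307])), (np.int32(24), ((665.335693359375, -165.48760986328125), (1.3499517440795898, 19.295156478881836), 12.521050453186035), array([ 0.6653, -0.1652])), (np.int32(573), ((589.6702270507812, -79.12838745117188), (9.082374572753906, 59.9014778137207), 13.257973670959473), array([ 0.5898, -0.0792])), (np.int32(33771), ((293.3339538574219, -142.57977294921875), (341.2259521484375, 850.4974975585938), 13.618395805358887), array([ 0.3021, -0.1437])), (np.int32(59), ((23.919836044311523, 240.482666015625), (17.552967071533203, 59.679019927978516), 75.14111328125), array([0.0223, 0.2442])), (np.int32(17), ((220.82301330566406, -619.065185546875), (28.04306411743164, 7.495681285858154), 41.12747573852539), array([ 0.2206, -0.6209]))]
[(np.int32(56), ((618.8837890625, 34.32069778442383), (2.704011917114258, 23.672170639038086), 13.751222610473633), array([0.6193, 0.0327])), (np.int32(53), ((665.4263916015625, -166.5808563232422), 
[... 709 characters left out ...]
25, 35.38431930541992), (4.106363296508789, 25.882522583007812), 13.030449867248535), array([0.6191, 0.0332])), (np.int32(69), ((665.890869140625, -167.60360717773438), (3.346425771713257, 23.705644607543945), 12.808402061462402), array([ 0.6658, -0.1667])), (np.int32(685), ((589.9826049804688, -79.10657501220703), (10.393634796142578, 61.9249153137207), 12.282800674438477), array([ 0.5898, -0.0786])), (np.int32(171), ((494.6627197265625, -299.6978454589844), (20.3113956451416, 47.67008590698242), 69.74141693115234), array([ 0.4957, -0.2972])), (np.int32(35461), ((282.5746154785156, -144.16668701171875), (365.39739990234375, 913.4864501953125), 13.63862419128418), array([ 0.3029, -0.1447]))]
```

View pics/w1.png

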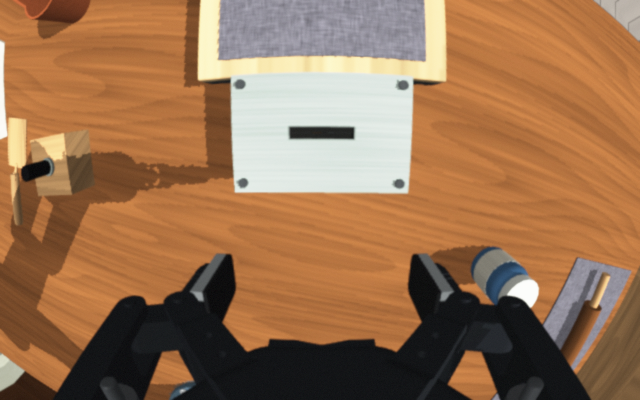

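The slot shows clearly at (321,133) in the wrist picture, giving a centre of (0.5897, -0.0788) and 13.3°. The pin and stand are at left (45,165). Next I move above the pin.

Request:
move_arm(
  series=[
    [[1,3,-25,0,0],[1,6,-65,0,0],[1,10,-105,0,0],[1,14,-145,0,0],[1,18,-185,0,0],[1,22,-225,5,0],[1,26,-265,10,0],[1,30,-305,15,0],[1,33,-345,20,0],[1,35,-375,25,0]],
  ],
)

```text
time_s: 3.25
eef_pos: [0.4839, 0.2837, 0.2063]
eef_rot: [-0.0, 0.993, 0.118, 0.0]
wrist_force: [-0.4, -1.1, 0.2]
opening: 1.0
grasp_force: 0.0
```

Request:
move_arm(
  series=[
    [[1,0,-12,5,0],[1,0,-12,5,0],[1,0,-12,5,0],[1,0,-12,5,0],[1,0,-12,5,0],[1,0,-12,5,0],[1,0,-12,5,0],[1,0,-12,5,0],[1,0,-12,5,0],[1,0,-12,5,0]],
  ],
)

```text
time_s: 4.08
eef_pos: [0.4818, 0.2929, 0.2014]
eef_rot: [0.0, 0.993, 0.117, 0.0]
wrist_force: [-0.0, 0.5, -0.5]
opening: 1.001
grasp_force: 0.0
```

Run:
```python
from h import *
cal=calibration("wrist"); im,d=camera("wrist"); cv2.imwrite("pics/w2.png",im)
o=ctrl.get_obs(); print(np.round(o["eef_pos"],4),rel([.481,.292,.2],np.radians(103.4)))
for r in outline_of("pin_grip","wrist")[:2]: print(r["conf"],np.round(r["bbox"],1))
u,v=np.meshgrid(np.arange(270,380),np.arange(130,300))
# dark blob at z=.105 (handle top)
for thr in(40,60): print([x for x in slotfit("wrist",im,(240,400,60,300),cal,thr,z=.105)])
```

```text
[0.4818 0.293  0.2014] (array([-1. ,  0.8,  1.4]), np.float64(0.0018), 'tooly deg', np.float64(-76.5), 'q6', 1.671, 'down', array([ 1.e-04,  0.e+00, -1.e+00]))
0.85 [323.6 198.6  27.2  40.1]
[(np.int32(620), ((484.2186279296875, 293.3827819824219), (26.850839614868164, 17.854177474975586), 13.438821792602539), array([0.4844, 0.2935]))]
[(np.int32(662), ((484.71038818359375, 293.04693603515625), (27.684101104736328, 18.6458797454834), 12.944619178771973), array([0.4845, 0.2934]))]
```

View pics/w2.png

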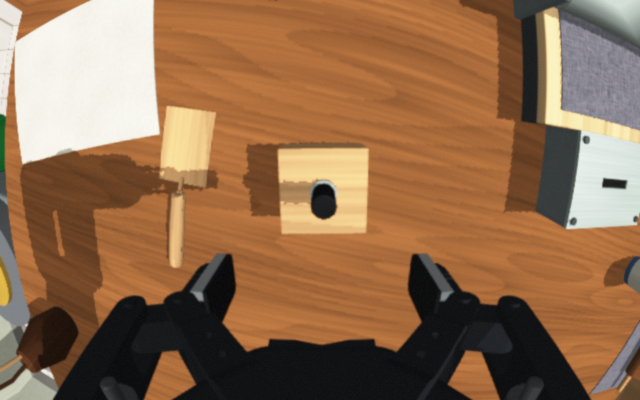

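Request:
move_arm(
  series=[
    [[1,-1.7,0.4,20,0],[1,-1.7,0.4,50,0],[1,-1.7,0.4,80,0],[1,-1.7,0.4,105,0],[1,-1.7,0.4,122,0],[1,-1.7,0.4,131,0],[1,-1.7,0.4,133,0],[1,-1.7,0.4,133,0],[1,-1.7,0.4,133,0],[0.6,-1.7,0.4,133,0]],
  ],
)

```text
time_s: 5.02
eef_pos: [0.4814, 0.2928, 0.0699]
eef_rot: [-0.0, 0.993, 0.118, 0.001]
wrist_force: [-0.4, -0.2, 0.8]
opening: 0.883
grasp_force: 0.0
```

Request:
move_arm(
  series=[
    [[0.5,0,0,0,0],[0.4,0,0,0,0],[0.3,0,0,0,0],[0.2,0,0,0,0],[0.1,0,0,0,0],[0.1,0,0,0,0],[0.1,0,0,0,0],[0.1,0,0,0,0],[0.1,0,0,0,0],[0.1,0,0,0,0]],
  ],
)

```text
time_s: 5.85
eef_pos: [0.4805, 0.2924, 0.0688]
eef_rot: [-0.0, 0.993, 0.118, 0.0]
wrist_force: [-1.3, 0.1, 5.1]
opening: 0.236
grasp_force: 58.5
```

Request:
move_arm(
  series=[
    [[0.1,0,0,-10,0],[0.1,0,0,-35,0],[0.1,0,0,-65,0],[0.1,0,0,-95,0],[0.1,0,0,-100,0],[0.1,2,25,-100,0],[0.1,3,55,-100,0],[0.1,5,90,-100,0],[0.1,7,125,-100,0],[0.1,9,160,-100,0]],
  ],
)

```text
time_s: 6.68
eef_pos: [0.5259, 0.1376, 0.1678]
eef_rot: [-0.0, 0.993, 0.118, -0.0]
wrist_force: [0.6, 0.4, -0.9]
opening: 0.24
grasp_force: 59.4
```

Request:
move_arm(
  series=[
    [[0.1,2,35,0,0],[0.1,4,70,0,0],[0.1,6,105,0,0],[0.1,8,140,0,0],[0.1,10,175,0,0],[0.1,11,195,0,0],[0.1,11,204,0,0],[0.1,11,204,0,0],[0.1,11,204,0,0],[0.1,11,204,0,0]],
  ],
)

```text
time_s: 7.52
eef_pos: [0.584, -0.0554, 0.1678]
eef_rot: [-0.001, 0.993, 0.118, -0.001]
wrist_force: [0.6, 0.3, -1.1]
opening: 0.24
grasp_force: 59.4
```

Run:
```python
from h import *
cal=calibration("wrist"); im,d=camera("wrist"); 
o=ctrl.get_obs(); print(np.round(o["eef_pos"],4),np.round(o["wrist_force"],2),o["opening"],rel([.5897,-.0788,.13],np.radians(103.3)))
R=cv2.Rodrigues(cal["rvec"])[0]; q=o["eef_rot"]; T=Ro.from_quat(np.r_[q[1:],q[0]]).as_matrix()
for zz in(-.041,.009,.0638-.05+.0,.0638):   # points below TCP on axis: handle top, collar, tip
    p=R@(o["eef_pos"]+T@[0,0,zz])+np.ravel(cal["tvec"]); th=np.arctan2(np.hypot(*p[:2]),p[2]); s=309.707*th/np.hypot(*p[:2]); print(zz,np.round([321.42+s*p[0],203.687+s*p[1]],1))
s,_=camera("scene"); cv2.imwrite("pics/s3.png",s)
a=cv2.resize(im[80:280,220:420],None,fx=2.5,fy=2.5,interpolation=cv2.INTER_CUBIC)
b=cv2.resize(s[150:230,220:320],(500,500*80//100),interpolation=cv2.INTER_CUBIC)
b=cv2.resize(s[140:240,230:290],(300,500),interpolation=cv2.INTER_CUBIC)
cv2.imwrite("pics/c3.png",np.hstack([a,b]))
```

```text
[ 0.5841 -0.0553  0.168 ] [-0.55 -0.13 -1.07] 0.24096354793283734 (array([-0.1, 24.2, 38. ]), np.float64(0.0053), 'tooly deg', np.float64(-76.4), 'q6', 1.036, 'down', array([-8.e-04,  7.e-04, -1.e+00]))
-0.041 [324.5 303. ]
0.009 [323.6 250.1]
0.013799999999999993 [323.6 246.4]
0.0638 [323.1 217.1]
```

View pics/c3.png

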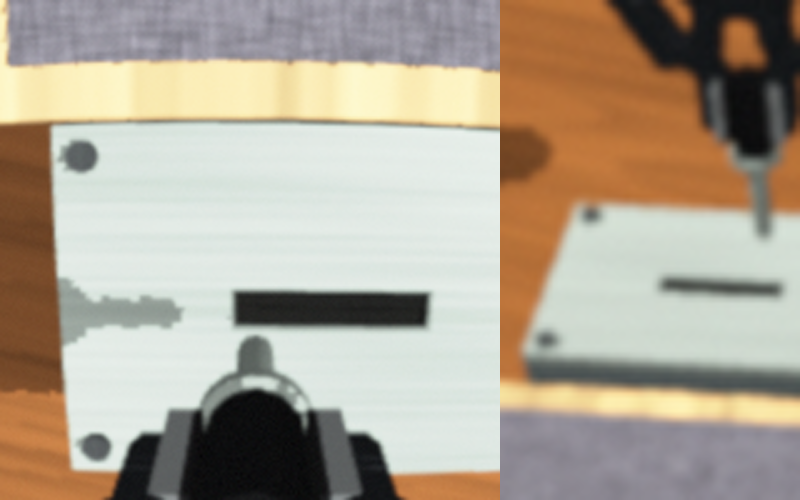

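The crop shows the tip at about pixel (322,215), on the near side of the slot. The slot runs from (314,203) to (391,203).

Run:
```python
from h import *
cal=calibration("wrist"); im,d=camera("wrist"); cv2.imwrite("pics/w4.png",im)
for thr in (60,90): print(slotfit("wrist",im,(300,400,185,212),cal,thr))
print(im.max(2)[208:236:2,308:338:2])
```

```text
[(np.int32(864), ((589.8470458984375, -78.7577896118164), (9.439153671264648, 61.30833053588867), 13.471908569335938), array([ 0.5898, -0.0785]))]
[(np.int32(942), ((590.1854858398438, -78.58102416992188), (10.205063819885254, 62.75062561035156), 13.49382495880127), array([ 0.5898, -0.0777]))]
[[231 229 203  90  43  43  45  39  39  36  39  36  38  39  38]
 [231 232 214 149 128 129 129 130 129 127 124 128 127 125 111]
 [230 229 224 214 214 212 210 210 210 211 212 213 213 211 205]
 [232 232 232 232 232 202 174 151 187 215 230 231 231 231 231]
 [233 233 232 231 199 124 102  99 114 149 213 231 231 230 231]
 [233 233 233 228 136  98  96  99 108 124 182 230 232 231 231]
 [233 233 234 207 108  97  98  99 112 123 160 229 231 232 232]
 [232 232 232 199 102  98  97 100 111 124 153 226 231 231 230]
 [235 235 233 201  99 100 100 101 112 125 150 224 232 233 233]
 [235 235 235 198  99  99 100 101 111 123 145 218 233 233 233]
 [231 227 210 164  99 100 101  99 106 113 127 183 222 230 231]
 [213 164 117 119 138 152 170 158 158 157 139 129 142 182 224]
 [125 111 168 199 216 221 221 223 224 210 169 174 162 135 156]
 [127 143 155 176 195 197 193 189 204 197 148 153 152 143 146]]
```

Request:
move_arm(
  series=[
    [[0.1,0.3,2,6,0],[0.1,0.3,2,16,0],[0.1,0.3,2,24,0],[0.1,0.3,2,30,0],[0.1,0.3,2,34,0],[0.1,0.3,2,37,0],[0.1,0.3,2,39,0],[0.1,0.3,2,41,0],[0.1,0.3,2,43,0],[0.1,0.3,2,43,0]],
  ],
)

```text
time_s: 8.5
eef_pos: [0.5853, -0.0589, 0.1251]
eef_rot: [-0.0, 0.993, 0.118, -0.0]
wrist_force: [-0.9, -0.5, -1.9]
opening: 0.239
grasp_force: 59.4
```

Request:
move_arm(
  series=[
    [[0.1,0,0,4,0],[0.1,0,0,8,0],[0.1,0,0,12,0],[0.1,0,0,15,0],[0.1,0,0,17,0],[0.1,0,0,18,0],[0.1,0,0,18.5,0],[0.1,0,0,19,0],[0.1,0,0,19,0],[0.1,0,0,19,0]],
  ],
)

```text
time_s: 9.33
eef_pos: [0.5855, -0.0589, 0.1064]
eef_rot: [0.0, 0.993, 0.118, 0.0]
wrist_force: [-0.1, -0.3, 0.0]
opening: 0.247
grasp_force: 59.4
```

Run:
```python
from h import *
o=ctrl.get_obs(); print(np.round(o["eef_pos"],4),np.round(o["wrist_force"],2),np.round(o["torque"],3),rel([.5898,-.0785,.1038],np.radians(103.4)))
```

```text
[ 0.5855 -0.0589  0.1064] [-0.07 -0.33  0.02] [ 0.001 -0.003 -0.03 ] (array([-0.4, 20.1,  2.6]), np.float64(0.0019), 'tooly deg', np.float64(-76.49), 'q6', 1.033, 'down', array([ 3.e-04, -1.e-04, -1.e+00]))
```

Request:
move_arm(
  series=[
    [[0.1,0,0,0.5,0],[0.1,0,0,1,0],[0.1,0,0,1.5,0],[0.1,0,0,2,0],[0.1,0,0,2.5,0],[0.1,0,0,3,0],[0.1,0,0,3.5,0],[0.1,0,0,4,0],[0.1,0,0,4,0],[0.1,0,0,4,0]],
  ],
)

```text
time_s: 10.17
eef_pos: [0.5856, -0.0588, 0.1026]
eef_rot: [0.0, 0.993, 0.118, 0.0]
wrist_force: [-0.6, 1.8, 3.4]
opening: 0.242
grasp_force: 60.0
```

Run:
```python
from h import *
o=ctrl.get_obs(); print(np.round(o["eef_pos"],4),np.round(o["wrist_force"],2),np.round(o["torque"],3))
```

```text
[ 0.5856 -0.0588  0.1026] [-0.64  1.77  3.38] [0.155 0.293 0.033]
```

Request:
move_arm(
  series=[
    [[0.1,0,0.5,0,0],[0.1,0,1,0,0],[0.1,0,1.5,0,0],[0.1,0,2,0,0],[0.1,0,2.5,0,0],[0.1,0,3,0,0],[0.1,0,3.5,0,0],[0.1,0,4,0,0],[0.1,0,4,0,0],[0.1,0,4,0,0]],
  ],
)

```text
time_s: 11.0
eef_pos: [0.5864, -0.0628, 0.1023]
eef_rot: [0.0, 0.993, 0.118, 0.0]
wrist_force: [-0.1, 2.5, 4.5]
opening: 0.24
grasp_force: 60.0
```

Request:
move_arm(
  series=[
    [[0.1,0,0.5,0,0],[0.1,0,1,0,0],[0.1,0,1.5,0,0],[0.1,0,2,0,0],[0.1,0,2.5,0,0],[0.1,0,3,0,0],[0.1,0,3.5,0,0],[0.1,0,4,0,0],[0.1,0,4,0,0],[0.1,0,4,0,0]],
  ],
)

```text
time_s: 11.83
eef_pos: [0.5873, -0.0667, 0.1023]
eef_rot: [0.0, 0.993, 0.118, 0.0]
wrist_force: [-0.4, 2.5, 4.0]
opening: 0.239
grasp_force: 60.0
```

Request:
move_arm(
  series=[
    [[0.1,0,0.5,0,0],[0.1,0,1,0,0],[0.1,0,1.5,0,0],[0.1,0,2,0,0],[0.1,0,2.5,0,0],[0.1,0,3,0,0],[0.1,0,3.5,0,0],[0.1,0,4,0,0],[0.1,0,4,0,0],[0.1,0,4,0,0]],
  ],
)

```text
time_s: 12.67
eef_pos: [0.5883, -0.0708, 0.1023]
eef_rot: [0.0, 0.993, 0.118, 0.0]
wrist_force: [-0.4, 2.0, 3.1]
opening: 0.241
grasp_force: 60.0
```

Request:
move_arm(
  series=[
    [[0.1,0,0.5,0,0],[0.1,0,1,0,0],[0.1,0,1.5,0,0],[0.1,0,2,0,0],[0.1,0,2.5,0,0],[0.1,0,3,0,0],[0.1,0,3.5,0,0],[0.1,0,4,0,0],[0.1,0,4,0,0],[0.1,0,4,0,0]],
  ],
)

```text
time_s: 13.5
eef_pos: [0.5891, -0.0744, 0.1022]
eef_rot: [-0.0, 0.993, 0.118, -0.0]
wrist_force: [0.1, 0.7, -1.9]
opening: 0.239
grasp_force: 59.5
```

Request:
move_arm(
  series=[
    [[0.1,0,0.3,0,0],[0.1,0,0.6,0,0],[0.1,0,1,0,0],[0.1,0,1,0.3,0],[0.1,0,1,0.6,0],[0.1,0,1,0.9,0],[0.1,0,1,1.2,0],[0.1,0,1,1.5,0],[0.1,0,1,1.5,0],[0.1,0,1,1.5,0]],
  ],
)

```text
time_s: 14.33
eef_pos: [0.5894, -0.0753, 0.1008]
eef_rot: [-0.0, 0.993, 0.118, 0.0]
wrist_force: [0.1, 0.7, -0.7]
opening: 0.24
grasp_force: 59.6
```

Run:
```python
from h import *
o=ctrl.get_obs(); print(np.round(o["eef_pos"],4),np.round(o["wrist_force"],2),np.round(o["torque"],3))
```

```text
[ 0.5894 -0.0753  0.1008] [ 0.14  0.7  -0.72] [0.116 0.009 0.014]
```

Request:
move_arm(
  series=[
    [[0.1,0,0.2,0,0],[0.1,0,0.4,0,0],[0.1,0,0.6,0,0],[0.1,0,0.8,0,0],[0.1,0,1,0,0],[0.1,0,1.2,0,0],[0.1,0,1.4,0,0],[0.1,0,1.5,0,0],[0.1,0,1.5,0,0],[0.1,0,1.5,0,0]],
  ],
)

```text
time_s: 15.17
eef_pos: [0.5895, -0.0762, 0.1007]
eef_rot: [-0.001, 0.993, 0.118, -0.0]
wrist_force: [-0.3, 5.4, 2.4]
opening: 0.244
grasp_force: 59.7
```

Run:
```python
from h import *
o=ctrl.get_obs(); print(np.round(o["eef_pos"],4),np.round(o["wrist_force"],2),np.round(o["torque"],3))
```

```text
[ 0.5895 -0.0762  0.1007] [-0.32  5.35  2.37] [1.239 0.221 0.034]
```

Request:
move_arm(
  series=[
    [[0.1,0,-1,0,0],[0.1,0,-2,0,0],[0.1,0,-2.4,0,0],[0.1,0,-2.4,0.5,0],[0.1,0,-2.4,1,0],[0.1,0,-2.4,1.5,0],[0.1,0,-2.4,2,0],[0.1,0,-2.4,2.5,0],[0.1,0,-2.4,2.5,0],[0.1,0,-2.4,2.5,0]],
  ],
)

```text
time_s: 16.0
eef_pos: [0.5891, -0.0746, 0.0982]
eef_rot: [-0.0, 0.993, 0.118, -0.0]
wrist_force: [0.8, -0.0, -1.9]
opening: 0.242
grasp_force: 59.5
```

Run:
```python
from h import *
o=ctrl.get_obs(); print(np.round(o["eef_pos"],4),np.round(o["wrist_force"],2),np.round(o["torque"],3))
```

```text
[ 0.5891 -0.0746  0.0982] [ 0.78 -0.03 -1.92] [-0.022 -0.038 -0.019]
```

Request:
move_arm(
  series=[
    [[0.1,0,0,1,0],[0.1,0,0,2,0],[0.1,0,0,3,0],[0.1,0,0,4,0],[0.1,0,0,5,0],[0.1,0,0,6,0],[0.1,0,0,7,0],[0.1,0,0,8,0],[0.1,0,0,8.5,0],[0.1,0,0,8.5,0]],
  ],
)

```text
time_s: 16.83
eef_pos: [0.589, -0.0745, 0.0896]
eef_rot: [-0.0, 0.993, 0.118, -0.0]
wrist_force: [0.5, -0.7, -1.5]
opening: 0.239
grasp_force: 59.5
```

Run:
```python
from h import *
o=ctrl.get_obs(); print(np.round(o["eef_pos"],4),np.round(o["wrist_force"],2),np.round(o["torque"],3))
```

```text
[ 0.589  -0.0745  0.0896] [ 0.46 -0.7  -1.49] [-0.023  0.06  -0.024]
```

Going in freely. About 5.8 mm remain.

Request:
move_arm(
  series=[
    [[0.1,0,0,1,0],[0.1,0,0,2,0],[0.1,0,0,3,0],[0.1,0,0,4,0],[0.1,0,0,4.5,0],[0.1,0,0,5,0],[0.1,0,0,5.4,0],[0.1,0,0,5.8,0],[0.1,0,0,5.8,0],[0.1,0,0,5.8,0]],
  ],
)

```text
time_s: 17.67
eef_pos: [0.5892, -0.0745, 0.084]
eef_rot: [-0.0, 0.993, 0.118, 0.0]
wrist_force: [-0.0, -0.0, -1.9]
opening: 0.241
grasp_force: 59.5
```

Run:
```python
from h import *
o=ctrl.get_obs(); print(np.round(o["eef_pos"],4),np.round(o["wrist_force"],2),np.round(o["torque"],3))
```

```text
[ 0.5892 -0.0745  0.084 ] [-0.04 -0.01 -1.91] [ 0.008 -0.01   0.006]
```

Not seated yet, so I lower 0.8 mm more, gently.

Request:
move_arm(
  series=[
    [[0.1,0,0,0.1,0],[0.1,0,0,0.2,0],[0.1,0,0,0.3,0],[0.1,0,0,0.4,0],[0.1,0,0,0.5,0],[0.1,0,0,0.6,0],[0.1,0,0,0.7,0],[0.1,0,0,0.8,0],[0.1,0,0,0.8,0],[0.1,0,0,0.8,0]],
  ],
)

```text
time_s: 18.5
eef_pos: [0.5893, -0.0745, 0.0838]
eef_rot: [0.0, 0.993, 0.118, 0.0]
wrist_force: [-3.2, 0.9, 6.9]
opening: 0.243
grasp_force: 59.9
```

Run:
```python
from h import *
o=ctrl.get_obs(); print(np.round(o["eef_pos"],4),np.round(o["wrist_force"],2),np.round(o["torque"],3))
```

```text
[ 0.5893 -0.0745  0.0838] [-3.23  0.92  6.92] [ 0.205  0.493 -0.041]
```

Request:
move_arm(
  series=[
    [[0.1,0,0,-0.3,0],[0.1,0,0,-0.3,0],[0.3,0,0,-0.3,0],[0.4,0,0,-0.3,0],[0.5,0,0,-0.3,0],[0.6,0,0,-0.3,0],[0.7,0,0,-0.3,0],[0.7,0,0,-0.3,0],[0.7,0,0,-0.3,0],[0.7,0,0,-0.3,0]],
  ],
)

```text
time_s: 19.33
eef_pos: [0.5892, -0.0745, 0.0835]
eef_rot: [0.0, 0.993, 0.118, 0.0]
wrist_force: [0.0, -0.3, -0.4]
opening: 0.7
grasp_force: 0.0
```

Request:
move_arm(
  series=[
    [[0.7,0,0,-5,0],[0.7,0,0,-15,0],[0.7,0,0,-30,0],[0.7,0,0,-50,0],[0.7,0,0,-75,0],[0.7,0,0,-100,0],[0.7,0,0,-120,0],[0.7,0,0,-130,0],[0.7,0,0,-130,0],[0.7,0,0,-130,0]],
  ],
)

```text
time_s: 20.17
eef_pos: [0.5893, -0.0745, 0.2138]
eef_rot: [0.0, 0.993, 0.118, 0.0]
wrist_force: [-0.2, 0.1, -0.2]
opening: 0.705
grasp_force: 0.0
```

Run:
```python
from h import *
o=ctrl.get_obs(); print(np.round(o["eef_pos"],4),np.round(o["wrist_force"],2),o["opening"])
im,_=camera("wrist"); s,ds=camera("scene"); t,dt=camera("top")
for n,d in(("scene",ds),("top",dt)):
    Q=pts(n,d); m=(np.hypot(Q[...,0]-.589,Q[...,1]+.0745)<.02)&(Q[...,2]>.1)&(Q[...,2]<.14); print(n,m.sum(),np.percentile(Q[m],[50,97],axis=0).round(4) if m.any() else 0)
a=cv2.resize(im[60:300,220:420],(500,600),interpolation=cv2.INTER_CUBIC)
b=cv2.resize(s[130:250,240:300],(300,600),interpolation=cv2.INTER_CUBIC)
cv2.imwrite("pics/c5.png",np.hstack([a,b]))
```

```text
[ 0.5893 -0.0745  0.2138] [-0.2   0.09 -0.19] 0.7046505660585557
scene 86 [[ 0.5943 -0.0694  0.1158]
 [ 0.5998 -0.0625  0.1223]]
top 5 [[ 0.58   -0.0682  0.1082]
 [ 0.5815 -0.0644  0.1213]]
```

View pics/c5.png

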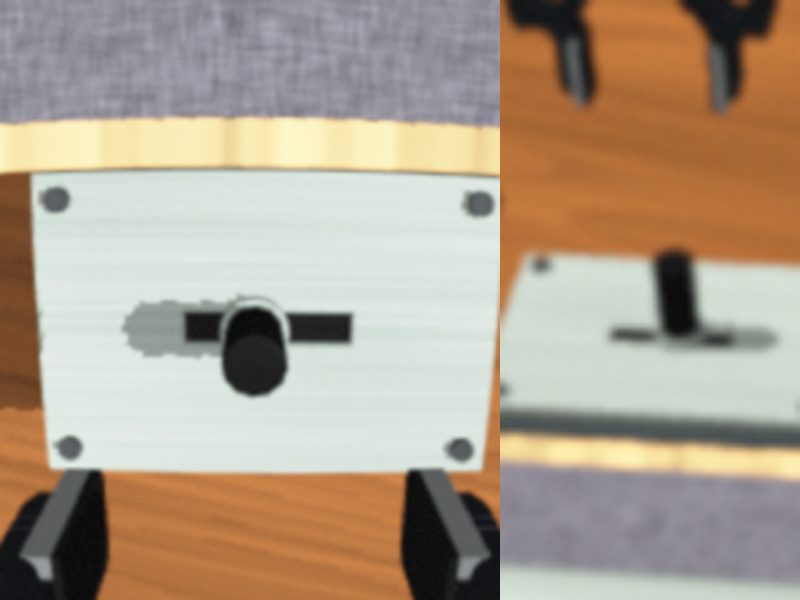

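The pin stands upright with its collar on the cover, at wrist crop (255,330). Its top is at about 0.12 m, as expected when fully home, and the gripper is clear.

```bash
python3 -c "
from bench import order; print(order.hand_in())"
```

```text
the job is handed in; nothing more can be done
None
```

The locking pin is through the slot and home in the gauge bar's hole with its collar on the cover, the gripper has let go and is clear, and I handed the job in at about 20 s; the arm never touched the cup, jar or spatula.

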